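Sort incoming specimens at the laboratory reception counter

ROBOT

A 6-joint arm with a two-finger parallel gripper is mounted at the origin on the work surface. World frame = base frame: x ahead of the robot, y to its left, z up, the work surface at z = 0. Lengths are in m, angles in rad, forces in N, time in s.
With the tool pointing down it reaches from about 0.425 to 0.95 m from the base axis. Payload 3.5 kg.
Tool frame: the origin (TCP) lies midway between the tips of the shut fingers; the grasp point (between the pads) lies 19 mm behind it; z points along the fingers, x is the direction in which the jaws open and shut, and the axes are right-handed (so a half turn about z gives the same grasp; the last joint's range is limited). The gripper opens to 85 mm and grips with 20 to 120 N. Pads are 22 mm wide; open, the fingers measure 114 mm over their backs; the gripper's body (76 mm by 85 mm) begins 54 mm behind the grasp point. The pads swing forward as they close: fully open they stand 13 mm farther back than shut.
Start: joints at [1.043, 0.286, 1.577, -0, 1.279, -0.15], TCP at [0.249, 0.627, 0.231] pointing down, gripper open.
Joint ranges: [-2.77, 2.77], [-0.9, 2.22], [0.21, 2.48], [-1.53, 4.67], [0.24, 2.81], [-2.84, 2.84]. Speed limits (rad/s): [2.79, 2.79, 3.14, 3.14, 3.14, 3.14].

INTERFACE

Orientations are given as a unit quaternion [x, y, z, w].
In Python, from plant import readout, optics, ctrl gives the robot as it stands. The module is installed in compiled form; this text tells all that it offers.
- The arm moves only by the shell command python3 -m crank 'ROWS' [OPENING] [FORCE]. ROWS is text: rows parted by semicolons, each of 6 numbers parted by spaces: the shift along the tool's x, y, z in mm, then the turn, a rotation vector about the tool's x, y, z in rad. In form: dx dy dz ax ay az; .... A call has 1 to 5 rows; each row shifts and turns the commanded pose from where the row before left it, along the tool's axes as they then stand; what a row does not reach is not made up. A row lasts 1/8 s, in which the tool goes at most 62.5 mm and 10.7 degrees, less where a joint would pass 70% of its speed; a pose out of reach is approached as far as the arm can. A call is refused whole if a number of a shift passes 62.5 or a number of a turn 0.188, either way. A call with a gripper value outside its range is refused whole. OPENING is the opening, from -1 (shut) to 1 (fully open), set as the call begins (- or left out, the last holds). The fingers move at their own pace and stop on an object; FORCE is the grip in N (left out, the last holds). Time passes only in rows, so rows that do not move let the fingers close. It gives the time, the measured TCP pose, the force and the opening at its end, in the units of the state.
- readout.get_state(): the state, without advancing time (a new reading comes with each control period).
- optics.read_camera(name): name is "scene" or "top" or "wrist"; returns the picture (400x640x3 uint8, red, green, blue); there is no depth.
- optics.calibration(name): a dict with "mtx" (3x3 intrinsics, pixels), "dist_coeffs" ([k1, k2, p1, p2, k3] as OpenCV has them; the pictures are not rectified), "rvec" (rotation vector, rad) and "tvec" (3), from world to camera coordinates, as OpenCV has them; the wrist camera has in their place "tool_from_camera" (4x4, takes a point from camera to tool coordinates, whose origin is the TCP and whose axes are the tool frame's). Camera axes: x right, y down, z forward; pixel columns grow to the right and rows downward; lengths in m; the calibration is good to about 2 mm. A picture is of the moment at which its call begins: read the wrist's pose just before it. calibration takes no time and is no camera call.
- ctrl.sign_off(): hands the job in, once; it reports no verdict.
Trained networks look in the newest picture that a camera, given by its name, has taken for a name from the list of things; names that differ only in an ending like _2 or _b are one class to them, and where a whole thing is asked for, a point or a joint stands for the part that bears it (a point fixed in the world has none). Each returns a list of dicts, best first, with "p" (0 to 1); they miss things now and then, are a little off and sometimes report something else, mostly with a low value. They report only what shows in the picture. A call takes as long as a camera call. They do not tell look-alikes from the thing itself.
- optics.recognise(camera, thing): "xy" ([column, row] as shares, 0 to 1, of the picture: columns of its width, rows of its height, amid what is visible of it).
The state is a dict: "time": time; "qpos": joint angles; "dq": joint speeds; "joint_efforts": joint torques, N m; "eef_pos": TCP position; "tcp_rot": TCP orientation; "contact_force": force on the tool from outside, world axes, zero at the start; "wrist_torque": the same for the moment, N m; "opening": opening from 0.0 (shut) to 1.0 (fully open).
Only numpy, scipy, OpenCV 4.12 (cv2) and the standard library are available. Lean on these libraries where they do the work, as an engineer would, in place of code of your own. Each camera call takes 0.05 s, during which the arm holds its last target.

TASK

Sort the specimens that have come in into the grey trays: stand the two specimen cups upright in the divided tray, one in each bay, lay both capped tubes flat on the floor of the large ribbed tray (not one on the other), and lay the slide box flat in the small shallow tray. Set each thing down rather than dropping or throwing it, and do not shift or knock over the dropper bottle and the tape roll that stand among them.

Things in the scene. Friction and masses are not known exactly. Their poses are not given: they have to be found in the camera images.
- cup_a: specimen cup: round tapered pot standing upright, 52 tall, pale body 43 wide at the foot, green-white screw lid 52 wide taking up the top 14 (grip the lid). Origin: centre of the underside, z up. The two cups are alike. Sizes in mm.
- cup_b: specimen cup: round tapered pot standing upright, 52 tall, pale body 43 wide at the foot, green-white screw lid 52 wide taking up the top 14 (grip the lid). Origin: centre of the underside, z up. The two cups are alike. Sizes in mm.
- tube_a: capped sample tube lying on its side: 120 long, round body 17 thick, orange cap 20 long at the +x end and white foot ring 10 long at the -x end, both six-sided, 18 across the flats, so that it does not roll. Origin: middle of its length, on its axis (9 above the surface it lies on); x along the tube. The two tubes are alike. Sizes in mm.
- tube_b: capped sample tube lying on its side: 120 long, round body 17 thick, orange cap 20 long at the +x end and white foot ring 10 long at the -x end, both six-sided, 18 across the flats, so that it does not roll. Origin: middle of its length, on its axis (9 above the surface it lies on); x along the tube. The two tubes are alike. Sizes in mm.
- slide_box: closed dark-blue flat box for microscope slides with a paper label on top, 85 (x) by 32 (y) by 20 (z) mm, lying flat. Origin: centre of the underside, z up, x along its length.
- cup_tray: tray with one dividing wall: 100 (x) by 175 (y) by 25 mm high outside, walls, floor and divider 5 mm thick; the divider lies along x through the middle and is as high as the rim; two bays 90 (x) by 80 (y), centred at y = +42.5 and -42.5 mm. Fixed; all three trays are the same grey. Origin: centre of the underside, on the counter; z up.
- tube_tray: the largest tray, undivided, fine dark ribs along y drawn on its floor (under 1 mm, look only): 140 (x) by 165 (y) by 18 mm high outside, walls and floor 5 mm thick, so 130 by 155 inside; the tubes fit in along y and lie next to each other across x. Fixed; all three trays are the same grey. Origin: centre of the underside, on the counter; z up.
- slide_tray: the smallest and shallowest tray, undivided with a plain floor: 110 (x) by 140 (y) by 12 mm high outside, walls and floor 5 mm thick, so 100 by 130 inside; the slide box fits in along y. Fixed; all three trays are the same grey. Origin: centre of the underside, on the counter; z up.
- dropper: bystander: small amber dropper bottle with black cap, 30 mm wide, 52 mm tall, standing loose between two trays. Origin: centre of the underside.
- tape_roll: bystander: roll of paper tape lying flat, 44 mm wide, 19 mm high, loose. Origin: centre of the underside.
Mind the look-alikes: they are no part of the job. What is shaped like the tube_a but green is not meant.

How it is judged:
At the end, for the whole second after the job is handed in: Cups upright (tilt under 0.12 rad) on the floor of the divided tray, one per bay; both tubes level (0.12 rad) on the floor of the ribbed tray, neither on the other nor on the rim (axis below 22 mm); slide box flat (0.12 rad) on the floor of the small tray; all released and at rest ((((x of cup_a in the frame of cup_tray between -0.045 and 0.045 m and y of cup_a in the frame of cup_tray between 0.004 and 0.083 m and z of cup_a in the frame of cup_tray between 0 and 0.01 m) and (x of cup_b in the frame of cup_tray between -0.045 and 0.045 m and y of cup_b in the frame of cup_tray between -0.083 and -0.004 m and z of cup_b in the frame of cup_tray between 0 and 0.01 m)) or ((x of cup_a in the frame of cup_tray between -0.045 and 0.045 m and y of cup_a in the frame of cup_tray between -0.083 and -0.004 m and z of cup_a in the frame of cup_tray between 0 and 0.01 m) and (x of cup_b in the frame of cup_tray between -0.045 and 0.045 m and y of cup_b in the frame of cup_tray between 0.004 and 0.083 m and z of cup_b in the frame of cup_tray between 0 and 0.01 m))) and angle between each of cup_a, cup_b, slide_box's own z axis and vertical below 0.12 rad and x of tube_a in the frame of tube_tray between -0.062 and 0.062 m and y of tube_a in the frame of tube_tray between -0.04 and 0.04 m and z of tube_a in the frame of tube_tray between 0.008 and 0.022 m and angle between tube_a's own x axis and vertical between 1.45 and 1.692 rad and x of tube_b in the frame of tube_tray between -0.062 and 0.062 m and y of tube_b in the frame of tube_tray between -0.04 and 0.04 m and z of tube_b in the frame of tube_tray between 0.008 and 0.022 m and angle between tube_b's own x axis and vertical between 1.45 and 1.692 rad and x of slide_box in the frame of slide_tray between -0.045 and 0.045 m and y of slide_box in the frame of slide_tray between -0.055 and 0.055 m and z of slide_box in the frame of slide_tray between 0 and 0.01 m and linear speed of each of cup_a, cup_b, tube_a, tube_b, slide_box below 0.02 m/s and angular speed of each of cup_a, cup_b, tube_a, tube_b, slide_box below 0.3 rad/s); the robot touches nothing.
It fails at once if the dropper bottle is shifted by more than 25 mm or knocked over (distance of dropper from where it was at the start of the episode above 0.025 m or angle between dropper's own z axis and vertical above 0.5 rad).
It fails at once if the tape roll is shifted by more than 25 mm or tipped up (distance of tape_roll from where it was at the start of the episode above 0.025 m or angle between tape_roll's own z axis and vertical above 0.5 rad).
It fails at once if a specimen is dropped or thrown (faster than 0.9 m/s less than 50 mm above the counter, a fall of over 40 mm) ((height (world z) of cup_a below 0.05 m and linear speed of cup_a above 0.9 m/s) or (height (world z) of cup_b below 0.05 m and linear speed of cup_b above 0.9 m/s) or (height (world z) of tube_a below 0.05 m and linear speed of tube_a above 0.9 m/s) or (height (world z) of tube_b below 0.05 m and linear speed of tube_b above 0.9 m/s) or (height (world z) of slide_box below 0.05 m and linear speed of slide_box above 0.9 m/s)).
It also fails if it takes over 120 s, if anything falls off the work surface, if the arm or the gripper's body presses on something with over 40 N, if the wrist force passes 120 N, or if a joint passes its speed limit or range.

## Working session

There is one attempt and no reset: what is moved stays moved. The work goes in short steps, Python scripts to look and compute and a shell command to move; the robot and the scene stay as the last step left them, time stands still between calls to the robot, and variables do not carry over. Pictures are saved under pics/ and viewed, and the job is handed in when it is done.

```bash
mkdir -p pics; ls; python3 - <<'E'
from plant import readout, optics, ctrl
import cv2, json
s=readout.get_state(); print({k:(v if not hasattr(v,'tolist') else v.tolist()) for k,v in s.items()})
for c in ("scene","top","wrist"):
    im=optics.read_camera(c); cv2.imwrite(f"pics/{c}0.png",cv2.cvtColor(im,cv2.COLOR_RGB2BGR))
    print(c,optics.calibration(c))
E
```

```text
pics
{'time': 0.0, 'qpos': [1.0430131493985697, 0.28719122432300986, 1.5781843525238786, -6.015023526958807e-06, 1.2786091343524335, -0.15004993390366286], 'dq': [0.0014372605424392152, 0.00040852822633483533, -4.391442164997244e-05, 8.55857196605776e-05, -0.00012147979835418297, -0.0001987042390838042], 'joint_efforts': [0.00033586815334274434, -40.597003698349, -29.26300048828125, -4.6882086053301464e-05, 0.005779991915915161, -1.2437210727966885e-06], 'eef_pos': [0.24861733747899475, 0.6268333720634891, 0.22992616399313226], 'tcp_rot': [0.8272880050903032, 0.5617767582778751, -0.0010775409839352181, 0.0005190355829030241], 'contact_force': [-0.035716227911021275, 0.24348103388716558, -0.48929706987723687], 'wrist_torque': [-0.016567796098852384, 0.030339711872517196, 0.005096149058539833], 'opening': 1.0018536826016655}
scene {'mtx': array([[365.27933965,   0.        , 318.75911603],
       [  0.        , 365.27933965, 199.92326873],
       [  0.        ,   0.        ,   1.        ]]), 'dist_coeffs': array([-0.07447184,  0.        ,  0.        ,  0.        ,  0.        ]), 'rvec':
[... 379 characters left out ...]
-2.21488397,  0.07845355]), 'tvec': array([0.00865706, 0.44894187, 1.4617658 ])}
wrist {'mtx': array([[310.42291877,   0.        , 316.94138449],
       [  0.        , 310.42291877, 200.99641613],
       [  0.        ,   0.        ,   1.        ]]), 'dist_coeffs': array([-0.03060875,  0.        ,  0.        ,  0.        ,  0.        ]), 'tool_from_camera': array([[ 9.99999680e-01, -4.22410068e-04, -6.79946578e-04,
        -4.28005555e-04],
       [ 6.19152587e-04,  9.46550680e-01,  3.22554534e-01,
        -8.27866442e-02],
       [ 5.07353613e-04, -3.22554852e-01,  9.46550638e-01,
        -1.43342276e-01],
       [ 0.00000000e+00,  0.00000000e+00,  0.00000000e+00,
         1.00000000e+00]])}
```

View pics/top0.png

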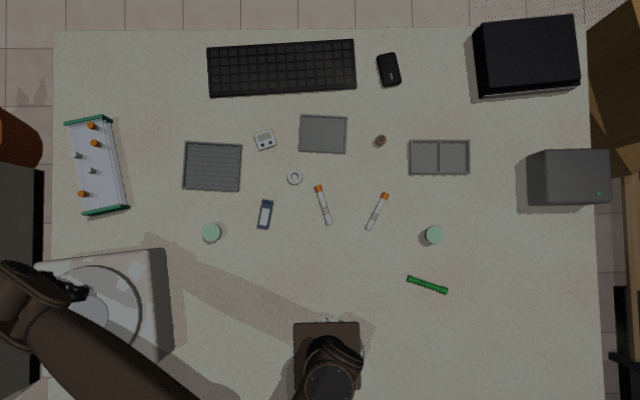

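View pics/scene0.png

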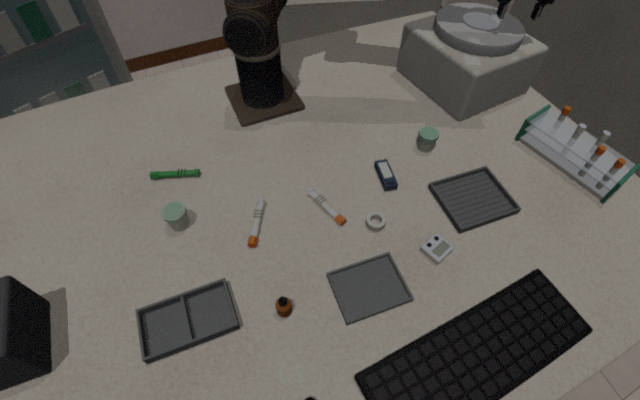

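View pics/wrist0.png

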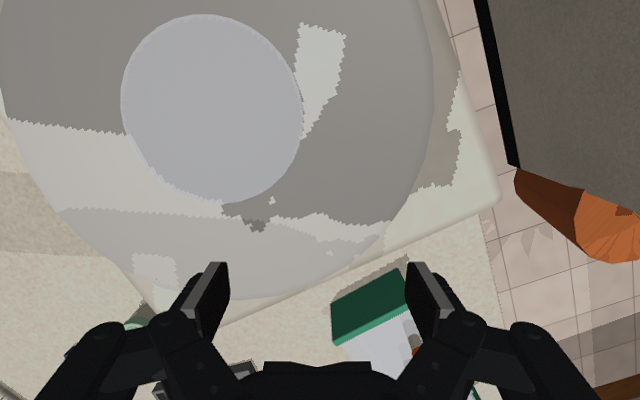

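The top view shows everything. The trays are cup (439,157), tube (212,167) and slide (323,134). The cups are at (211,232) and (434,235), the white tubes at (322,204) and (377,210), the slide box at (265,214), the dropper at (380,140) and the tape at (295,177). The green look-alike is at (427,285). Next I'll localise them.

```bash
cat > h.py <<'E'
import numpy as np, cv2
from scipy.spatial.transform import Rotation as R
from plant import readout, optics
def ray(cam,uv,state=None):
    c=optics.calibration(cam)
    p=cv2.undistortPoints(np.array([[uv]],float),c["mtx"],c["dist_coeffs"])[0,0]
    d=np.array([p[0],p[1],1.])
    if "rvec" in c:
        Rm=cv2.Rodrigues(np.array(c["rvec"]))[0]; return -Rm.T@np.array(c["tvec"]), Rm.T@d
    s=state or readout.get_state(); Rt=R.from_quat(s["tcp_rot"]).as_matrix(); T=c["tool_from_camera"]
    return np.array(s["eef_pos"])+Rt@T[:3,3], Rt@T[:3,:3]@d
def p2w(cam,uv,z,state=None):
    o,d=ray(cam,uv,state); return o+d*(z-o[2])/d[2]
def w2p(cam,P,state=None):
    c=optics.calibration(cam); P=np.atleast_2d(np.array(P,float))
    if "rvec" in c: rv,tv=np.array(c["rvec"]),np.array(c["tvec"])
    else:
        s=state or readout.get_state(); T=np.eye(4);T[:3,:3]=R.from_quat(s["tcp_rot"]).as_matrix();T[:3,3]=s["eef_pos"]
        M=np.linalg.inv(T@c["tool_from_camera"]); rv=cv2.Rodrigues(M[:3,:3])[0]; tv=M[:3,3]
    return cv2.projectPoints(P,rv,tv,c["mtx"],c["dist_coeffs"])[0][:,0]
def shot(cam,name):
    s=readout.get_state(); im=optics.read_camera(cam); b=cv2.cvtColor(im,cv2.COLOR_RGB2BGR)
    cv2.imwrite(f"pics/{name}.png",b); return s,b
def yaw(s=None):
    # world angle of tool x axis
    s=s or readout.get_state(); x=R.from_quat(s["tcp_rot"]).as_matrix()[:,0]; return np.arctan2(x[1],x[0])
def plan(x,y,z,jaw):
    """move wanted: tool-down at x,y,z with tool x (jaw axis) along world angle jaw (mod pi). rows needed"""
    s=readout.get_state(); Rt=R.from_quat(s["tcp_rot"]).as_matrix()
    for k in (0,1):
        a=jaw+k*np.pi
        Rd=np.array([[np.cos(a),np.sin(a),0],[np.sin(a),-np.cos(a),0],[0,0,-1]]).T.T
        Rd=np.column_stack([[np.cos(a),np.sin(a),0],[np.sin(a),-np.cos(a),0],[0,0,-1]])
        rv=R.from_matrix(Rt.T@Rd).as_rotvec(); d=Rt.T@(np.array([x,y,z])-s["eef_pos"])*1000
        print("opt",k,"shift mm(start axes)",d.round(1),"rotvec",rv.round(3),"q6",round(s["qpos"][5],2), "shift in final axes",(Rd.T@(np.array([x,y,z])-s["eef_pos"])*1000).round(1))
E
python3 - <<'E'
from h import *
s,b=shot("top","top1")
for t in ["cup_a","tube_a","slide_box","cup_tray","tube_tray","slide_tray","dropper","tape_roll"]:
    for d in optics.recognise("top",t)[:4]:
        uv=np.array(d["xy"])*[640,400]; print(t,round(d["p"],2),uv.round(1),p2w("top",uv,0.01).round(3))
c=b[100:300,170:490]; cv2.imwrite("pics/c1.png",cv2.resize(c,None,fx=2.5,fy=2.5,interpolation=cv2.INTER_CUBIC))
E
```

```text
cup_a 0.75 [434.3 236.9] [ 0.338 -0.321  0.01 ]
cup_a 0.58 [207.6 232.7] [0.362 0.343 0.01 ]
tube_a 0.78 [322.9 208.4] [0.428 0.005 0.01 ]
tube_a 0.65 [429.8 282.8] [ 0.205 -0.304  0.01 ]
tube_a 0.62 [379.2 211.3] [ 0.416 -0.161  0.01 ]
slide_box 0.9 [266.7 214.5] [0.412 0.17  0.01 ]
cup_tray 0.68 [438.7 156.1] [ 0.577 -0.342  0.01 ]
tube_tray 0.64 [213.3 164.1] [0.564 0.326 0.01 ]
slide_tray 0.76 [324.9 131.8] [ 0.655 -0.005  0.01 ]
dropper 0.72 [209.  233.6] [0.359 0.339 0.01 ]
dropper 0.66 [381.2 141.3] [ 0.624 -0.172  0.01 ]
tape_roll 0.41 [294.7 175.8] [0.525 0.086 0.01 ]
```

View pics/c1.png

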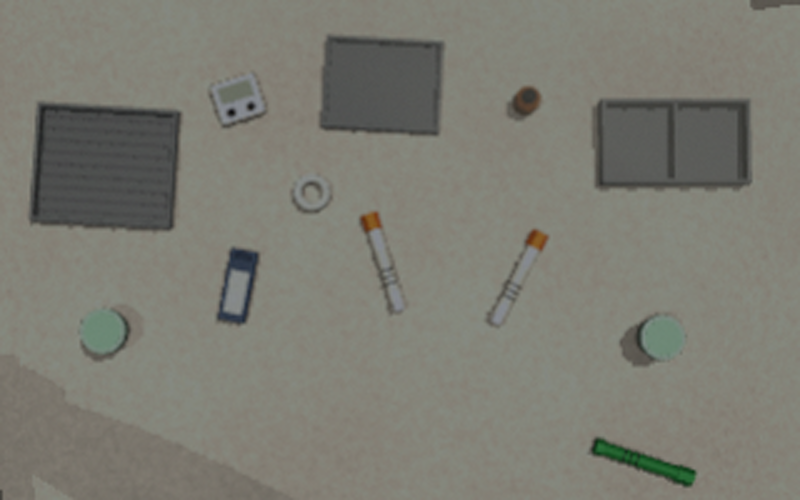

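```bash
python3 - <<'E'
from h import *
b=cv2.imread("pics/top1.png"); hsv=cv2.cvtColor(b,cv2.COLOR_BGR2HSV)
def blob(mask,box,minA=20):
    m=np.zeros_like(mask); x0,y0,x1,y1=box; m[y0:y1,x0:x1]=mask[y0:y1,x0:x1]
    n,l,st,ce=cv2.connectedComponentsWithStats(m.astype(np.uint8),connectivity=8)
    i=1+np.argmax(st[1:,4]); return np.column_stack(np.nonzero(l==i)[::-1]).astype(float), st[i,4]
H,S,V=[hsv[...,i].astype(int) for i in range(3)]
for p in [(211,232),(226,228),(265,214),(262,222),(322,190),(325,205),(327,222),(323,134),(270,180)]: print(p,hsv[p[1],p[0]])
for n,box in [("cupL",(195,215,230,250)),("cupR",(415,215,455,255))]:
    pts,A=blob((H>50)&(H<90)&(S>40)&(V>110),box); print(n,A,pts.mean(0),p2w("top",pts.mean(0),0.052).round(4), "w",(pts.max(0)-pts.min(0)+1))
for n,box in [("tubeM",(310,180,340,230)),("tubeR",(360,185,400,235))]:
    o,A=blob((H<20)&(S>120),box); 
    w,A2=blob((S<40)&(V>155),box); print(n,A,A2)
    a=p2w("top",o.mean(0),0.009); allp=np.vstack([o,w])
    W=np.array([p2w("top",q,0.009)[:2] for q in allp]); c=W.mean(0); u,sv,vt=np.linalg.svd(W-c); ax=vt[0]; ax=ax*np.sign(ax@(a[:2]-c))
    t=(W-c)@ax; mid=c+ax*(t.max()+t.min())/2
    print(n,mid.round(4),"yaw",np.arctan2(ax[1],ax[0]).round(3),"len",(t.max()-t.min()).round(3))
E
python3 - <<'E'
from h import *
b=cv2.imread("pics/top1.png")
for n,(x0,y0,x1,y1) in {"L":(170,130,300,250),"R":(300,100,480,240)}.items():
    cv2.imwrite(f"pics/z{n}.png",cv2.convertScaleAbs(cv2.resize(b[y0:y1,x0:x1],None,fx=(6 if n=="L" else 4.4),fy=(5 if n=="L" else 4.2),interpolation=cv2.INTER_CUBIC)[:600,:800],alpha=1.6))
E
```

```text
(211, 232) [ 70  51 136]
(226, 228) [ 20  30 126]
(265, 214) [ 68   8 136]
(262, 222) [ 90   6 136]
(322, 190) [ 10 101 116]
(325, 205) [ 36  10 132]
(327, 222) [ 90   2 110]
(323, 134) [45  6 86]
(270, 180) [ 21  25 134]
cupL 170 [210.45294118 231.85882353] [0.3643 0.3262 0.052 ] w [14. 15.]
cupR 163 [434.96319018 234.60122699] [ 0.3453 -0.3138  0.052 ] w [15. 14.]Traceback (most recent call last):
  File "<stdin>", line 13, in <module>
  File "<stdin>", line 6, in blob
    return _wrapfunc(a, 'argmax', axis=axis, out=out, **kwds)
    return bound(*args, **kwds)
ValueError: attempt to get argmax of an empty sequence
```

```bash
python3 - <<'E'
from h import *
b=cv2.imread("pics/top1.png"); hsv=cv2.cvtColor(b,cv2.COLOR_BGR2HSV)
H,S,V=[hsv[...,i].astype(int) for i in range(3)]
def blob(mask,box):
    m=np.zeros(mask.shape,np.uint8); x0,y0,x1,y1=box; m[y0:y1,x0:x1]=mask[y0:y1,x0:x1]
    n,l,st,ce=cv2.connectedComponentsWithStats(m,connectivity=8)
    i=1+np.argmax(st[1:,4]); return np.column_stack(np.nonzero(l==i)[::-1]).astype(np.float32)
def fit(n,pts,z):
    W=np.array([p2w("top",q,z)[:2] for q in pts]).astype(np.float32)
    r=cv2.minAreaRect(W); bx=cv2.boxPoints(r); e=[bx[1]-bx[0],bx[2]-bx[1]]; l=[np.linalg.norm(q) for q in e]; k=int(np.argmax(l))
    print(n,len(pts),"c",np.round(r[0],4),"yaw_long",round(np.degrees(np.arctan2(e[k][1],e[k][0]))%180,1),"size",np.round([l[k],l[1-k]],4),"mean",W.mean(0).round(4))
for n,box in [("cupL",(195,215,230,250)),("cupR",(415,215,455,255))]:
    fit(n,blob((H>50)&(H<90)&(S>35)&(V>60),box),0.052)
for n,box in [("tubeM",(310,180,340,230)),("tubeR",(360,185,400,235))]:
    fit(n,blob(((S<18)&(V>90))|((H<15)&(S>60)),box),0.009)
    fit(n+"cap",blob(((H<15)&(S>60)),box),0.009)
fit("slide",blob((S<18)|(H>90),(250,195,280,235)),0.02)
for n,box,z in [("tubetray",(175,130,250,200),.018),("slidetray",(290,105,355,160),.012),("cuptray",(400,130,480,185),.025)]:
    fit(n,blob((S<20)&(V<105),box),z)
fit("dropper",blob((V<90),(368,128,392,152)),.05)
fit("tape",blob((S<18)&(V>60),(280,163,310,190)),.019)
E
```

```text
cupL 203 c [0.3648 0.3264] yaw_long 168.5 size [0.0456 0.044 ] mean [0.3645 0.3258]
cupR 177 c [ 0.3443 -0.3138] yaw_long 178.2 size [0.04 0.04] mean [ 0.3451 -0.3134]
tubeM 160 c [0.4383 0.0059] yaw_long 14.5 size [0.1226 0.0231] mean [0.4383 0.003 ]
tubeMcap 16 c [0.4847 0.0264] yaw_long 17.4 size [0.0188 0.0065] mean [0.4846 0.026 ]
tubeR 159 c [ 0.4171 -0.1552] yaw_long 153.5 size [0.1221 0.0226] mean [ 0.418  -0.1544]
tubeRcap 20 c [ 0.4661 -0.1716] yaw_long 152.2 size [0.02   0.0079] mean [ 0.4656 -0.1712]
slide 352 c [0.4151 0.1755] yaw_long 168.8 size [0.0885 0.0345] mean [0.4144 0.1754]Traceback (most recent call last):
  File "<stdin>", line 19, in <module>
  File "<stdin>", line 9, in fit
  File "h.py", line 13, in p2w
    o,d=ray(cam,uv,state); return o+d*(z-o[2])/d[2]
        ~~~^^^^^^^^^^^^^^
  File "h.py", line 5, in ray
    c=optics.calibration(cam)
ValueError: time passes only in moves, steps and waits
```

View pics/zL.png

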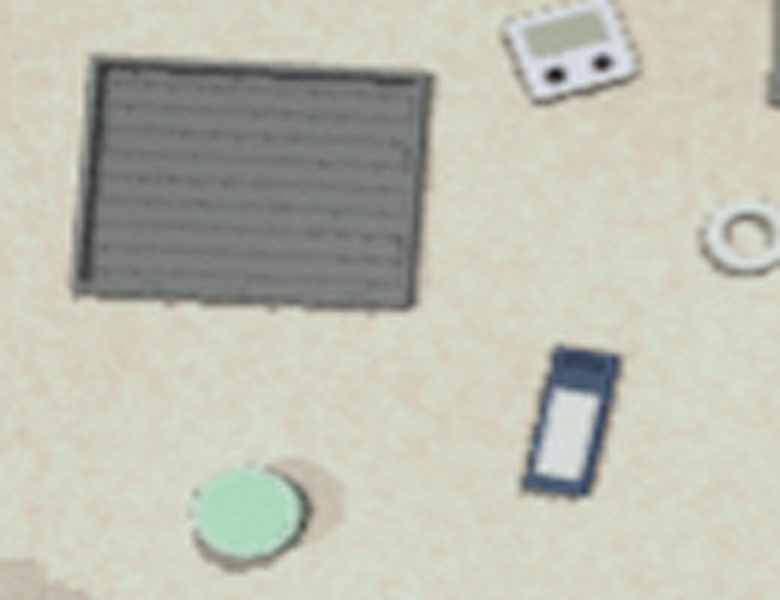

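View pics/zR.png

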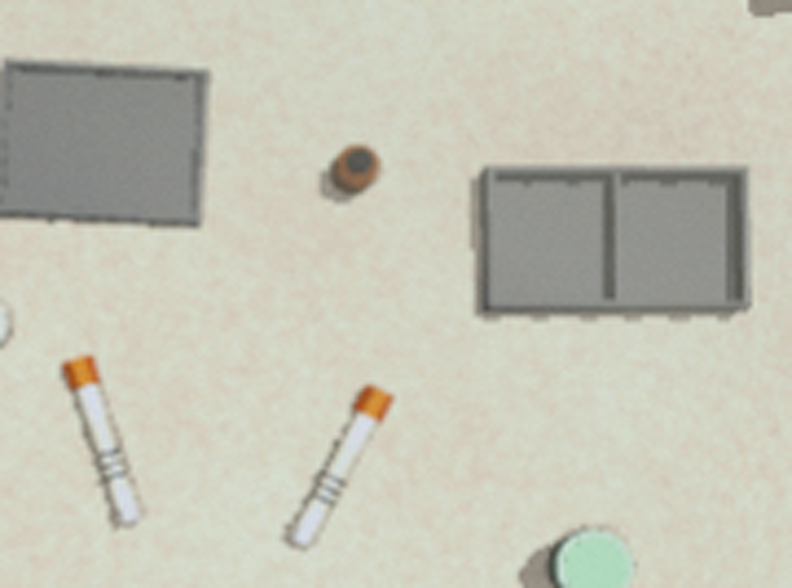

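```bash
python3 -m crank '-40 37 5 0 0 0;-40 37 5 0 0 0;-40 37 5 0 0 0;-40 37 5 0 0 0;-40 37 5 0 0 0' 1 60; python3 - <<'E'
from h import *
s=readout.get_state(); print(np.degrees(yaw(s)).round(1), np.round(s["qpos"],2))
plan(0.365,0.326,0.15,yaw())
E
```

```text
time: 1.23
eef_pos: [0.3476, 0.3717, 0.2065]
tcp_rot: [0.827, 0.562, 0.001, 0.0]
contact_force: [0.1, -0.3, 0.8]
opening: 0.999
68.4 [ 0.62 -0.06  2.   -0.    1.2  -0.57]
opt 0 shift mm(start axes) [-36.2  33.   56.5] rotvec [ 0.001 -0.001 -0.   ] q6 -0.57 shift in final axes [-36.1  33.   56.5]
opt 1 shift mm(start axes) [-36.2  33.   56.5] rotvec [-1.000e-03 -1.000e-03  3.142e+00] q6 -0.57 shift in final axes [ 36.1 -33.   56.5]
```

```bash
python3 -m crank '-18 17 28 0 0 0;-18 16 28 0 0 0;0 0 0 0 0 0'; python3 - <<'E'
from h import *
s,b=shot("wrist","w1")
print(s["eef_pos"], w2p("wrist",[[.365,.326,.052]],s))
E
```

```text
time: 1.6
eef_pos: [0.3634, 0.3257, 0.1481]
tcp_rot: [0.828, 0.561, -0.002, -0.0]
contact_force: [0.5, 0.3, 0.5]
opening: 1.002
[0.36344219 0.32571479 0.14811395] [[319.16715538 204.26981515]]
```

View pics/w1.png

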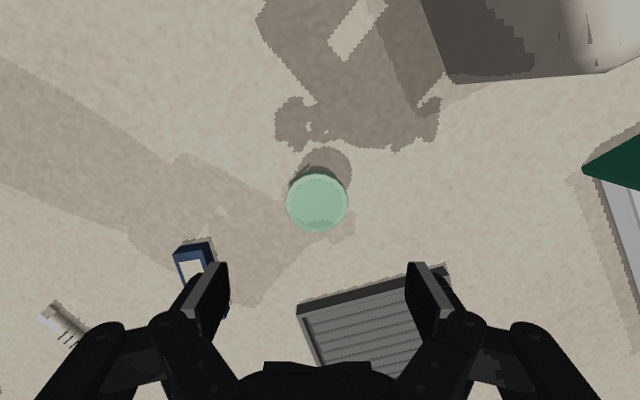

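The lid centre at (317,202) agrees with the prediction (319,204), so I'll descend and grip.

```bash
python3 -m crank '1 -1 42 0 0 0;0 0 42 0 0 0;0 0 40 0 0 0;0 0 0 0 0 0'; python3 -m crank '0 0 0 0 0 0;0 0 0 0 0 0;0 0 0 0 0 0;0 0 0 0 0 0' -1 50;  python3 -m crank '0 0 -30 0 0 0;0 0 -40 0 0 0;0 0 -40 0 0 0; 0 0 0 0 0 0'; python3 - <<'E'
from h import *
s,b=shot("wrist","w2")
plan(0.571,-0.2975,0.14,np.radians(-1))
E
```

```text
time: 2.15
eef_pos: [0.3622, 0.3289, 0.0247]
tcp_rot: [0.827, 0.562, -0.003, -0.0]
contact_force: [-0.5, 1.2, 0.9]
opening: 0.995
time: 2.65
eef_pos: [0.366, 0.3303, 0.0293]
tcp_rot: [0.827, 0.562, 0.003, 0.0]
contact_force: [-0.6, -0.9, 6.2]
opening: 0.591
time: 3.15
eef_pos: [0.3666, 0.3306, 0.1413]
tcp_rot: [0.827, 0.562, 0.005, 0.0]
contact_force: [-0.4, 0.7, -2.1]
opening: 0.592
opt 0 shift mm(start axes) [-507.   422.7   -2. ] rotvec [ 0.    -0.006  1.21 ] q6 -0.67 shift in final axes [216.7 623.5  -1.2]
opt 1 shift mm(start axes) [-507.   422.7   -2. ] rotvec [ 0.006  0.    -1.931] q6 -0.67 shift in final axes [-216.7 -623.5   -1.2]
```

View pics/w2.png

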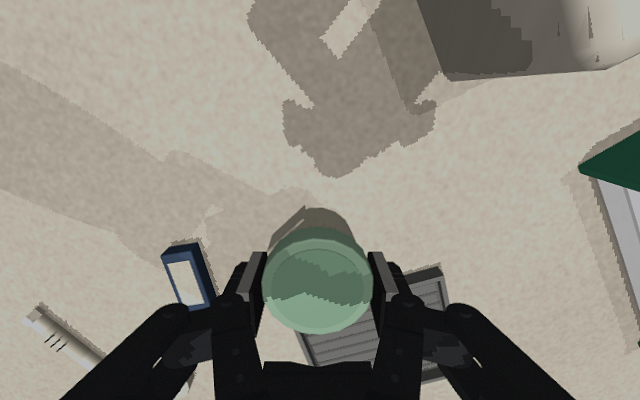

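```bash
cat >> h.py <<'E'
def rows(x,y,z,jawdeg,n):
    """n equal straight-line steps to target, in tool axes as they stand at each row"""
    s=readout.get_state(); p0=np.array(s["eef_pos"]); R0=R.from_quat(s["tcp_rot"]); best=None
    for k in (0,1):
        a=np.radians(jawdeg)+k*np.pi
        Rd=R.from_matrix(np.column_stack([[np.cos(a),np.sin(a),0],[np.sin(a),-np.cos(a),0],[0,0,-1]]))
        rv=(R0.inv()*Rd).as_rotvec()
        q6=s["qpos"][5]+rv[2]+(np.arctan2(y,x)-s["qpos"][0]); print("k",k,"rotz",round(rv[2],2),"q6 end ~",round(q6,2))
        if abs(q6)<2.75 and (best is None or np.linalg.norm(rv)<np.linalg.norm(best)): best=rv
    step=(np.array([x,y,z])-p0)/n*1000
    print("from",p0.round(4),"step norm",np.linalg.norm(step).round(1),"turn/row",(best/n).round(4))
    for i in range(n):
        Ri=R0*R.from_rotvec(best*i/n); print(Ri.inv().apply(step).round(1))
E
python3 - <<'E'
from h import *
rows(0.571,-0.2975,0.14,-1,14)
E
```

```text
k 0 rotz 1.21 q6 end ~ -0.46
k 1 rotz -1.93 q6 end ~ -3.6
from [0.3652 0.3297 0.1388] step norm 47.1 turn/row [ 0.     -0.0004  0.0865]
[-36.2  30.2  -0.1]
[-33.5  33.2  -0.1]
[-30.5  36.   -0.1]
[-27.3  38.5  -0.1]
[-23.8  40.7  -0.1]
[-20.2  42.6  -0.1]
[-16.5  44.2  -0.1]
[-12.6  45.4  -0.1]
[-8.6 46.4 -0.1]
[-4.6 46.9 -0.1]
[-0.5 47.1 -0.1]
[ 3.5 47.  -0.1]
[ 7.6 46.5 -0.1]
[11.6 45.7 -0.1]
```

```bash
python3 -m crank '-36 30 -2 0 0 0.0865;-33.5 33 -2 0 0 0.0865;-30.5 36 -2 0 0 0.0865;-27 38.5 -2 0 0 0.0865;-24 40.5 -2 0 0 0.0865'; python3 -m crank '-20 42.5 0 0 0 0.0865;-16.5 44 0 0 0 0.0865;-12.5 45.5 0 0 0 0.0865;-8.5 46.5 0 0 0 0.0865;-4.5 47 0 0 0 0.0865';python3 -m crank '-0.5 47 0 0 0 0.0865;3.5 47 0 0 0 0.0865;7.5 46.5 0 0 0 0.0865;11.5 45.5 0 0 0 0.0865;0 0 0 0 0 0'; python3 - <<'E'
from h import *
s,b=shot("wrist","w3")
rows(0.571,-0.2975,0.08,-1,2)
for L in [(0.5205,-.2975),(.6205,-.2975),(.571,-.255),(.571,-.3375),(.571,-.2975)]: print(w2p("wrist",[[*L,.025]],s).round(0))
E
```

```text
time: 3.82
eef_pos: [0.4363, 0.104, 0.1448]
tcp_rot: [0.929, 0.37, -0.001, -0.0]
contact_force: [0.1, 0.0, -0.8]
opening: 0.593
time: 4.45
eef_pos: [0.5102, -0.1194, 0.1445]
tcp_rot: [0.987, 0.162, -0.001, -0.001]
contact_force: [0.3, 0.9, -0.1]
opening: 0.589
time: 5.08
eef_pos: [0.569, -0.2997, 0.1442]
tcp_rot: [1.0, -0.011, -0.001, -0.001]
contact_force: [-0.8, -0.1, -0.3]
opening: 0.59
k 0 rotz -0.0 q6 end ~ -0.46
k 1 rotz 3.14 q6 end ~ 2.68
from [ 0.5686 -0.2977  0.1441] step norm 32.1 turn/row [-0.0012  0.0014 -0.0011]
[ 1.3 -0.1 32. ]
[ 1.3 -0.1 32. ]
[[263. 193.]]
[[376. 190.]]
[[319. 143.]]
[[321. 233.]]
[[320. 192.]]
```

View pics/w3.png

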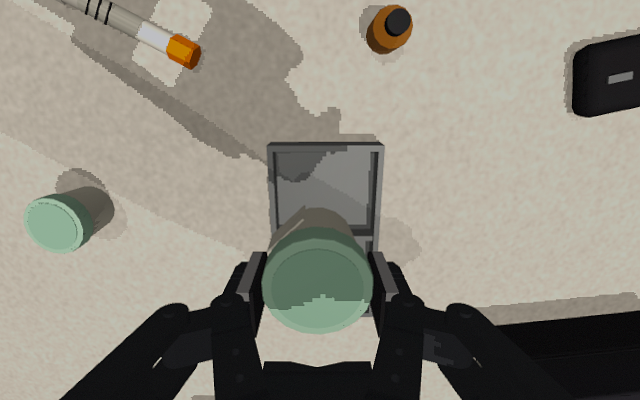

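```bash
python3 -m crank '2.5 0 45 0 0 0;2.5 0 40 0 0 0;0 0 15 0 0 0;0 0 0 0 0 0'; python3 -m crank '0 0 4 0 0 0;0 0 0 0 0 0'; python3 -m crank '0 0 3 0 0 0;0 0 0 0 0 0';
```

```text
time: 5.62
eef_pos: [0.5735, -0.2958, 0.045]
tcp_rot: [1.0, -0.008, -0.001, -0.001]
contact_force: [-0.4, 1.3, 0.6]
opening: 0.588
time: 5.88
eef_pos: [0.5753, -0.2977, 0.0439]
tcp_rot: [1.0, -0.009, 0.001, 0.001]
contact_force: [-0.0, 0.9, -0.8]
opening: 0.591
time: 6.12
eef_pos: [0.5745, -0.2974, 0.0395]
tcp_rot: [1.0, -0.009, 0.0, 0.0]
contact_force: [-1.1, 0.1, -1.5]
opening: 0.586
```

```bash
python3 -m crank '0 0 3 0 0 0;0 0 0 0 0 0'; python3 -m crank '0 0 2 0 0 0;0 0 0 0 0 0';python3 -m crank '0 0 2 0 0 0;0 0 0 0 0 0'
```

```text
time: 6.38
eef_pos: [0.5743, -0.2971, 0.0359]
tcp_rot: [1.0, -0.009, -0.0, -0.0]
contact_force: [-0.3, -0.4, -0.5]
opening: 0.589
time: 6.62
eef_pos: [0.5746, -0.2974, 0.0344]
tcp_rot: [1.0, -0.009, 0.0, 0.0]
contact_force: [-0.4, -0.4, -0.3]
opening: 0.59
time: 6.88
eef_pos: [0.5747, -0.2975, 0.0344]
tcp_rot: [1.0, -0.009, -0.0, -0.0]
contact_force: [-3.7, 2.2, 8.3]
opening: 0.588
```

Contact at 8 N means the cup is on the floor. Opening part way and going up.

```bash
python3 -m crank '0 0 0 0 0 0;0 0 0 0 0 0;0 0 -10 0 0 0;0 0 -40 0 0 0;0 0 -50 0 0 0' 0.6; python3 - <<'E'
from h import *
s,b=shot("wrist","w4")
rows(0.345,-0.3135,0.14,-1,6)
E
```

```text
time: 7.5
eef_pos: [0.5737, -0.2967, 0.1323]
tcp_rot: [1.0, -0.009, -0.001, -0.001]
contact_force: [-0.2, 0.0, 0.3]
opening: 0.805
k 0 rotz -0.0 q6 end ~ -0.72
k 1 rotz 3.14 q6 end ~ 2.42
from [ 0.5779 -0.2996  0.1422] step norm 38.9 turn/row [ 0.0012 -0.0016 -0.    ]
[-38.8   3.    0. ]
[-38.8   3.    0.1]
[-38.8   3.    0.1]
[-38.8   3.    0.2]
[-38.8   3.    0.2]
[-38.8   3.    0.3]
```

View pics/w4.png

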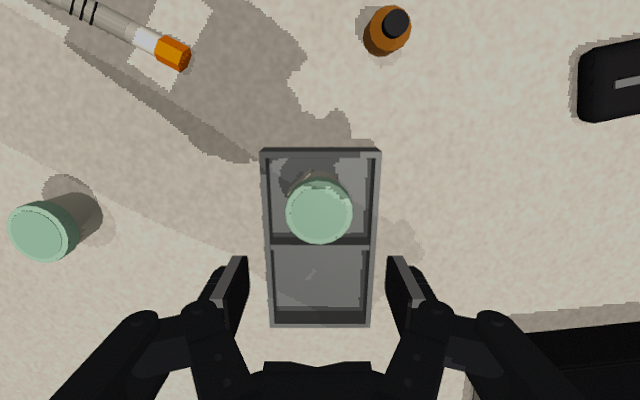

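Cup 1 stands upright in the near-divider bay, with its lid at (319,211). Cup 2 is next.

```bash
python3 -m crank '-46 3 0 0 0 0;-46 3 0 0 0 0;-46 3 0 0 0 0;-46 3 0 0 0 0;-46 3 0 0 0 0' 1; python3 -m crank '0 0 0 0 0 0'; python3 - <<'E'
from h import *
s,b=shot("wrist","w5")
print(s["eef_pos"],w2p("wrist",[[.345,-.3135,.052]],s))
hsv=cv2.cvtColor(b,cv2.COLOR_BGR2HSV); m=cv2.inRange(hsv,(50,35,60),(90,255,255)); n,l,st,ce=cv2.connectedComponentsWithStats(m)
for i in np.argsort(-st[1:,4])[:3]+1: print(st[i],ce[i],p2w("wrist",ce[i],.052,s))
E
```

```text
time: 8.18
eef_pos: [0.3431, -0.3083, 0.1329]
tcp_rot: [1.0, -0.009, 0.0, 0.001]
contact_force: [0.2, -0.4, 0.2]
opening: 1.002
time: 8.3
eef_pos: [0.3422, -0.308, 0.1323]
tcp_rot: [1.0, -0.011, -0.0, 0.0]
contact_force: [0.7, 0.6, 0.0]
opening: 1.004
[ 0.34224172 -0.30795697  0.1323308 ] [[321.44110778 215.72357409]]
[ 577  157   63   68 3497] [610.88847584 190.48441521] [ 0.56953468 -0.29768342  0.052     ]
[ 288  182   66   65 3296] [320.44872573 214.43567961] [ 0.34425157 -0.31241488  0.052     ]
[ 138  118   43  131 2632] [157.68237082 183.58396657] [ 0.22213272 -0.28495374  0.052     ]
```

View pics/w5.png

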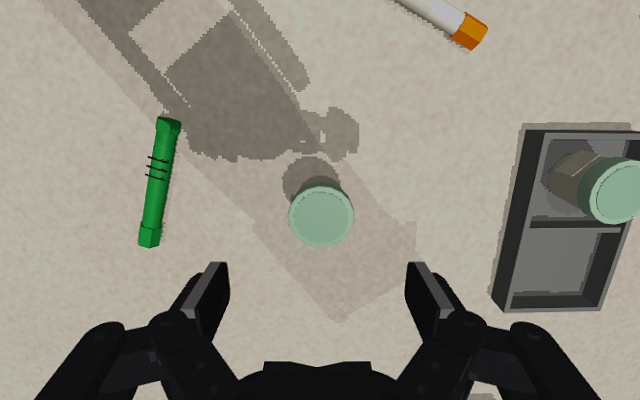

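```bash
python3 -m crank '2 5 40 0 0 0;0 0 40 0 0 0;0 0 27 0 0 0;0 0 0 0 0 0'; python3 -m crank '0 0 0 0 0 0;0 0 0 0 0 0;0 0 0 0 0 0;0 0 0 0 0 0' -1 50;  python3 -m crank '0 0 -30 0 0 0;0 0 -40 0 0 0;0 0 -40 0 0 0; 0 0 0 0 0 0'; python3 - <<'E'
from h import *
rows(0.574,-0.3825,0.135,-1,5)
E
```

```text
time: 8.85
eef_pos: [0.3461, -0.3118, 0.0235]
tcp_rot: [1.0, -0.009, -0.001, -0.002]
contact_force: [0.8, 0.4, 0.1]
opening: 1.003
time: 9.35
eef_pos: [0.3474, -0.3147, 0.0274]
tcp_rot: [1.0, -0.009, 0.001, 0.002]
contact_force: [1.4, 0.1, 6.2]
opening: 0.59
time: 9.85
eef_pos: [0.3477, -0.3152, 0.1393]
tcp_rot: [1.0, -0.009, 0.003, 0.003]
contact_force: [0.3, -0.7, -1.2]
opening: 0.588
k 0 rotz -0.0 q6 end ~ -0.57
k 1 rotz 3.14 q6 end ~ 2.57
from [ 0.3477 -0.3152  0.1393] step norm 47.2 turn/row [ 0.0014 -0.001  -0.0001]
[45.5 12.6  1.2]
[45.5 12.6  1.1]
[45.5 12.6  1.1]
[45.5 12.6  1. ]
[45.5 12.7  0.9]
```

```bash
python3 -m crank '45.5 13.5 0 0 0 0;45.5 13.5 0 0 0 0;45.5 13.5 0 0 0 0;45.5 13.5 0 0 0 0;45.5 13.5 0 0 0 0'; python3 -m crank '0 0 0 0 0 0;0 0 45 0 0 0;0 0 35 0 0 0;0 0 15 0 0 0;0 0 0 0 0 0'; python3 - <<'E'
from h import *
s,b=shot("wrist","w6"); print(s["eef_pos"])
E
```

```text
time: 10.48
eef_pos: [0.573, -0.3844, 0.1329]
tcp_rot: [1.0, -0.009, -0.001, -0.001]
contact_force: [0.7, -0.6, -0.5]
opening: 0.59
time: 11.1
eef_pos: [0.5711, -0.3839, 0.0386]
tcp_rot: [1.0, -0.009, -0.001, -0.001]
contact_force: [-0.4, 0.1, -0.2]
opening: 0.587
[ 0.57105387 -0.38388297  0.03864496]
```

View pics/w6.png

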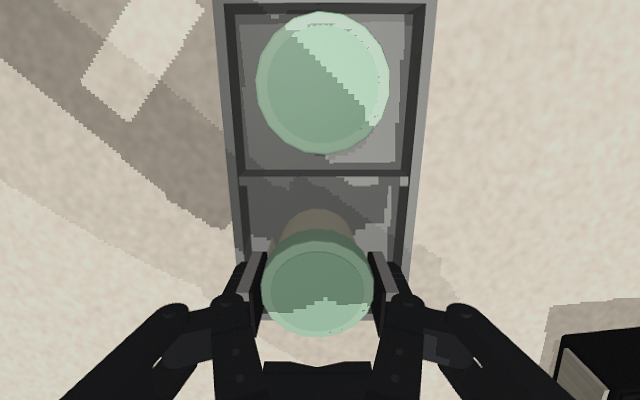

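Cup 2 is over the free bay, centred in x, with the divider visible at row 175. I'll lower it to contact.

```bash
python3 -m crank '0 0 3 0 0 0;0 0 0 0 0 0';python3 -m crank '0 0 2 0 0 0;0 0 0 0 0 0'; python3 -m crank '0 0 2 0 0 0;0 0 0 0 0 0'
```

```text
time: 11.4
eef_pos: [0.573, -0.3853, 0.0388]
tcp_rot: [1.0, -0.009, 0.001, 0.001]
contact_force: [-0.3, 0.0, -1.1]
opening: 0.59
time: 11.65
eef_pos: [0.5724, -0.3847, 0.0355]
tcp_rot: [1.0, -0.009, 0.0, 0.0]
contact_force: [0.3, -0.1, -0.3]
opening: 0.594
time: 11.9
eef_pos: [0.5722, -0.3846, 0.033]
tcp_rot: [1.0, -0.009, -0.0, -0.0]
contact_force: [0.4, 0.3, -0.8]
opening: 0.591
```

```bash
python3 -m crank '0 0 1.5 0 0 0;0 0 0 0 0 0'; python3 -m crank '0 0 1 0 0 0;0 0 0 0 0 0'
```

```text
time: 12.15
eef_pos: [0.5725, -0.3848, 0.0325]
tcp_rot: [1.0, -0.009, -0.0, -0.0]
contact_force: [-2.0, 1.3, 3.3]
opening: 0.586
time: 12.4
eef_pos: [0.5725, -0.3849, 0.0325]
tcp_rot: [1.0, -0.009, -0.0, -0.0]
contact_force: [-3.3, 1.8, 7.7]
opening: 0.586
```

```bash
python3 -m crank '0 0 0 0 0 0;0 0 0 0 0 0;0 0 -10 0 0 0;0 0 -40 0 0 0;0 0 -50 0 0 0' 0.6; python3 -m crank '0 0 0 0 0 0' 1; python3 - <<'E'
from h import *
s,b=shot("wrist","w7")
rows(0.418,-0.155,0.14,63.5,7)
E
```

```text
time: 13.02
eef_pos: [0.5717, -0.3841, 0.1306]
tcp_rot: [1.0, -0.009, -0.001, -0.001]
contact_force: [0.8, -0.9, 0.2]
opening: 0.798
time: 13.15
eef_pos: [0.5754, -0.3873, 0.1382]
tcp_rot: [1.0, -0.009, 0.005, 0.004]
contact_force: [0.9, -0.7, -0.1]
opening: 0.982
k 0 rotz -1.13 q6 end ~ -1.46
k 1 rotz 2.02 q6 end ~ 1.68
from [ 0.574  -0.3861  0.1348] step norm 39.8 turn/row [ 0.001  -0.0003 -0.1609]
[-22.9 -32.6  -1. ]
[-17.3 -35.8  -1. ]
[-11.4 -38.2  -0.9]
[ -5.1 -39.5  -0.9]
[  1.3 -39.8  -0.8]
[  7.6 -39.1  -0.8]
[ 13.8 -37.4  -0.8]
```

View pics/w7.png

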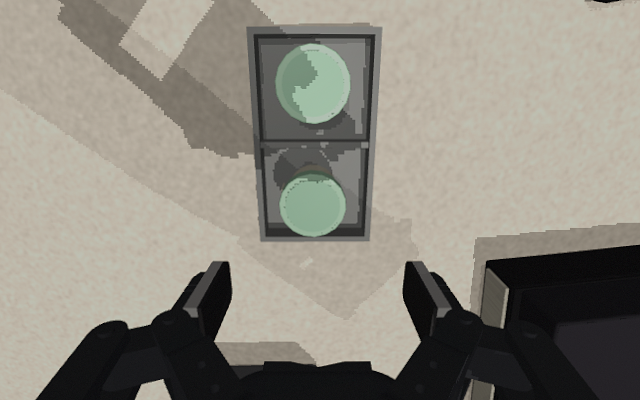

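Both cups stand upright in their own bays. On to the right-hand tube.

```bash
python3 -m crank '-23 -32.5 -1 0 0 -0.161;-17.5 -36 -1 0 0 -0.161;-11.5 -38 -1 0 0 -0.161;-5 -39.5 -1 0 0 -0.161;1.5 -40 -1 0 0 -0.161' 1; python3 -m crank '7.5 -39 -1 0 0 -0.161;14 -37.5 -1 0 0 -0.161;0 0 0 0 0 0;0 0 0 0 0 0'; python3 - <<'E'
from h import *
s,b=shot("wrist","w8"); print(s["eef_pos"],np.degrees(yaw(s)))
print(w2p("wrist",[[.418,-.155,.009]],s))
E
```

```text
time: 13.82
eef_pos: [0.4591, -0.2178, 0.1342]
tcp_rot: [0.923, 0.386, -0.001, -0.001]
contact_force: [0.5, -0.2, -0.3]
opening: 0.999
time: 14.32
eef_pos: [0.4162, -0.1536, 0.1374]
tcp_rot: [0.85, 0.526, -0.0, -0.0]
contact_force: [-0.2, 0.8, 0.6]
opening: 0.999
[ 0.41622859 -0.15360655  0.13743663] 63.48561488436578
[[317.13602363 193.15421189]]
```

View pics/w8.png

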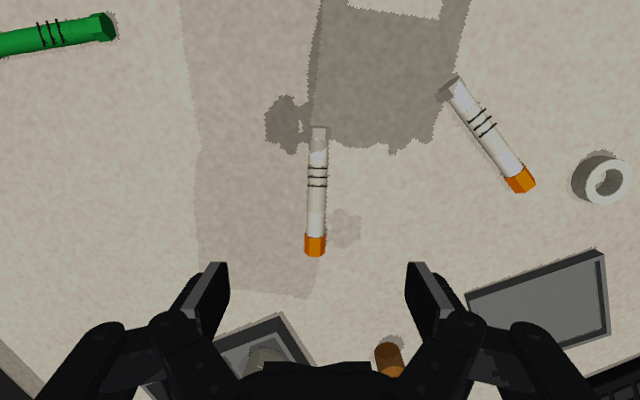

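```bash
python3 - <<'E'
from h import *
s=readout.get_state()
for n,f,c in [("R",(319.5,128),(315,256)),("M",(449,85),(523,186))]:
    F=p2w("wrist",f,.009,s);C=p2w("wrist",c,.009,s); d=C-F; print(n,((F+C)/2).round(4),np.degrees(np.arctan2(d[1],d[0])).round(1),np.linalg.norm(d).round(3))
rows(0.418,-0.155,0.004,63.5,3)
E
```

```text
R [ 0.4212 -0.1569  0.009 ] -28.5 0.124
M [0.4401 0.001  0.009 ] 16.4 0.119
k 0 rotz -0.0 q6 end ~ -1.46
k 1 rotz 3.14 q6 end ~ 1.68
from [ 0.4165 -0.154   0.1376] step norm 44.6 turn/row [-0.      0.     -0.0002]
[-0.1  0.6 44.5]
[-0.1  0.6 44.5]
[-0.1  0.6 44.5]
```

```bash
python3 -m crank '0 4 45 0 0 0.035;0 0 45 0 0 0;0 0 34 0 0 0;0 0 0 0 0 0'; python3 -m crank '0 0 6 0 0 0;0 0 3 0 0 0;0 0 0 0 0 0';
```

```text
time: 14.88
eef_pos: [0.4179, -0.1546, 0.0111]
tcp_rot: [0.86, 0.511, -0.002, -0.003]
contact_force: [-0.2, 0.3, 1.2]
opening: 0.999
time: 15.25
eef_pos: [0.4204, -0.1557, 0.0057]
tcp_rot: [0.859, 0.512, 0.0, 0.001]
contact_force: [0.1, -0.1, -0.0]
opening: 0.999
```

```bash
python3 -m crank '0 0 1.5 0 0 0;0 0 0 0 0 0;0 0 0 0 0 0;0 0 0 0 0 0;0 0 0 0 0 0' -1 40; python3 -m crank '0 0 0 0 0 0;0 0 0 0 0 0';  python3 -m crank '0 0 -10 0 0 0;0 0 -40 0 0 0;0 0 -40 0 0 0;0 0 -20 0 0 0; 0 0 0 0 0 0'; python3 - <<'E'
from h import *
s,b=shot("wrist","w9"); 
rows(0.53,0.327,0.12,-3.7,12)
E
```

```text
time: 15.88
eef_pos: [0.4198, -0.1552, 0.0035]
tcp_rot: [0.859, 0.512, 0.0, 0.0]
contact_force: [-0.4, 0.3, 1.5]
opening: 0.18
time: 16.12
eef_pos: [0.4199, -0.1552, 0.0035]
tcp_rot: [0.859, 0.512, 0.0, 0.0]
contact_force: [-0.9, 0.8, 3.6]
opening: 0.177
time: 16.75
eef_pos: [0.421, -0.156, 0.1155]
tcp_rot: [0.859, 0.512, 0.001, 0.002]
contact_force: [0.2, 0.1, -0.3]
opening: 0.181
k 0 rotz 1.14 q6 end ~ 0.62
k 1 rotz -2.0 q6 end ~ -2.52
from [ 0.42   -0.1553  0.1138] step norm 41.2 turn/row [ 0.0001 -0.0001  0.0949]
[ 39.7 -11.1  -0.5]
[ 38.5 -14.8  -0.5]
[ 36.9 -18.4  -0.5]
[ 35.  -21.8  -0.5]
[ 32.8 -25.   -0.5]
[ 30.3 -28.   -0.5]
[ 27.5 -30.7  -0.5]
[ 24.4 -33.2  -0.5]
[ 21.2 -35.4  -0.5]
[ 17.7 -37.2  -0.5]
[ 14.1 -38.7  -0.5]
[ 10.4 -39.9  -0.5]
```

View pics/w9.png

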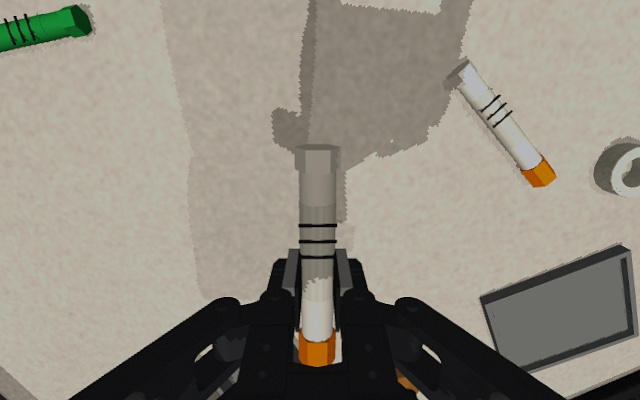

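The tube is held level. Carrying it to the ribbed tray.

```bash
python3 -m crank '39.5 -11 0 0 0 0.095;38.5 -15 0 0 0 0.095;37 -18.5 0 0 0 0.095;35 -22 0 0 0 0.095;33 -25 0 0 0 0.095'; python3 -m crank '30.5 -28 0 0 0 0.095;27.5 -31 0 0 0 0.095;24.5 -33 0 0 0 0.095;21 -35.5 0 0 0 0.095;17.5 -37 0 0 0 0.095'; python3 -m crank '14 -38.5 0 0 0 0.095;10.5 -40 0 0 0 0.095;0 0 0 0 0 0;0 0 0 0 0 0'; python3 - <<'E'
from h import *
s,b=shot("wrist","w10"); print(s["eef_pos"],np.degrees(yaw(s)))
a=np.radians(-3.7); c=np.array([.5557,.3273])
for u,v in [(-.07,-.0825),(.07,-.0825),(.07,.0825),(-.07,.0825)]:
    P=c+[u*np.cos(a)-v*np.sin(a),u*np.sin(a)+v*np.cos(a)]; print(w2p("wrist",[[*P,.018]],s).round(0))
rows(0.531,0.329,0.04,-3.7,2)
E
```

```text
time: 17.42
eef_pos: [0.4644, 0.0475, 0.1114]
tcp_rot: [0.956, 0.294, -0.001, -0.001]
contact_force: [0.9, -0.4, -0.8]
opening: 0.179
time: 18.05
eef_pos: [0.5104, 0.248, 0.111]
tcp_rot: [0.998, 0.06, -0.002, 0.0]
contact_force: [0.7, -0.4, 0.3]
opening: 0.18
time: 18.55
eef_pos: [0.5288, 0.3265, 0.1114]
tcp_rot: [0.999, -0.033, -0.002, 0.001]
contact_force: [0.3, 0.1, 1.0]
opening: 0.178
[0.52875494 0.3264591  0.11136077] -3.7272913298915813
[[270. 288.]]
[[426. 287.]]
[[452.  92.]]
[[258.  92.]]
k 0 rotz -0.0 q6 end ~ 0.62
k 1 rotz 3.14 q6 end ~ 3.76
from [0.529  0.3261 0.1118] step norm 35.9 turn/row [ 0.0008  0.0013 -0.0007]
[ 1.  -1.6 35.9]
[ 1.  -1.5 35.9]
```

View pics/w10.png

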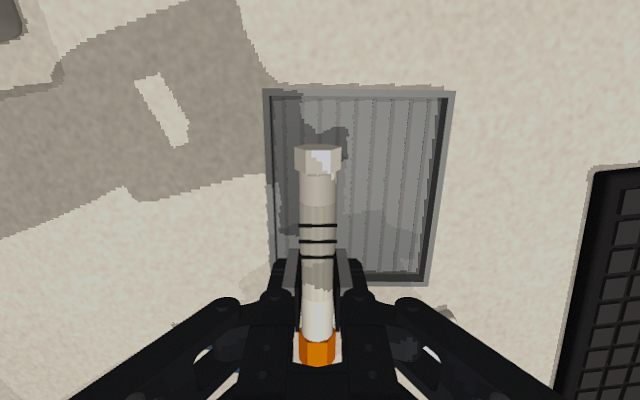

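The tray corners at (264,90) and (455,92) sit about 4 px right of the prediction, so I'll shift about 3 mm in x and lower.

```bash
python3 -m crank '4.5 -2 40 0 0 0;0 0 35 0 0 0;0 0 15 0 0 0;0 0 0 0 0 0;0 0 0 0 0 0'; python3 -m crank '0 0 6 0 0 0;0 0 0 0 0 0'; python3 -m crank '0 0 3 0 0 0;0 0 0 0 0 0';python3 -m crank '0 0 2 0 0 0;0 0 0 0 0 0'
```

```text
time: 19.23
eef_pos: [0.5357, 0.3291, 0.025]
tcp_rot: [0.999, -0.033, 0.001, -0.001]
contact_force: [0.0, -0.0, -0.5]
opening: 0.178
time: 19.48
eef_pos: [0.5346, 0.329, 0.0176]
tcp_rot: [0.999, -0.033, 0.0, -0.0]
contact_force: [0.4, -0.3, -0.4]
opening: 0.178
time: 19.73
eef_pos: [0.5343, 0.3289, 0.0141]
tcp_rot: [0.999, -0.033, -0.0, 0.0]
contact_force: [-0.5, -0.3, -0.0]
opening: 0.179
time: 19.98
eef_pos: [0.5344, 0.3289, 0.0121]
tcp_rot: [0.999, -0.033, -0.0, 0.0]
contact_force: [0.2, 0.4, 0.5]
opening: 0.18
```

```bash
python3 -m crank '0 0 2 0 0 0;0 0 0 0 0 0'; python3 -m crank '0 0 1.5 0 0 0;0 0 0 0 0 0'
```

```text
time: 20.23
eef_pos: [0.5344, 0.3289, 0.0101]
tcp_rot: [0.999, -0.033, -0.0, 0.0]
contact_force: [-0.2, 0.1, -0.3]
opening: 0.181
time: 20.48
eef_pos: [0.5345, 0.3289, 0.0087]
tcp_rot: [0.999, -0.033, -0.0, 0.0]
contact_force: [1.1, 0.4, -0.6]
opening: 0.177
```

```bash
python3 -m crank '0 0 0.5 0 0 0;0 0 0 0 0 0;0 0 0 0 0 0;0 0 -20 0 0 0;0 0 -45 0 0 0' -0.2;  python3 -m crank '0 0 -45 0 0 0;0 0 0 0 0 0' 0.5; python3 - <<'E'
from h import *
s,b=shot("wrist","w11"); print(s["eef_pos"])
rows(0.440,0.002,0.13,106.4,10)
E
```

```text
time: 21.1
eef_pos: [0.5329, 0.3282, 0.0726]
tcp_rot: [0.999, -0.033, -0.002, 0.001]
contact_force: [0.5, 0.4, 0.7]
opening: 0.401
time: 21.35
eef_pos: [0.5381, 0.3305, 0.1257]
tcp_rot: [0.999, -0.033, 0.006, -0.003]
contact_force: [-0.1, 0.5, -0.0]
opening: 0.749
[0.53812188 0.33053549 0.12567946]
k 0 rotz -1.92 q6 end ~ -1.85
k 1 rotz 1.22 q6 end ~ 1.29
from [0.5364 0.3298 0.1226] step norm 34.2 turn/row [-0.0006 -0.0004  0.1219]
[-7.5 33.3 -0.9]
[-3.3 34.  -0.9]
[ 0.8 34.2 -0.8]
[ 5.  33.8 -0.8]
[ 9.  32.9 -0.8]
[13.  31.6 -0.8]
[16.7 29.8 -0.8]
[20.2 27.5 -0.8]
[23.4 24.9 -0.8]
[26.3 21.9 -0.7]
```

View pics/w11.png

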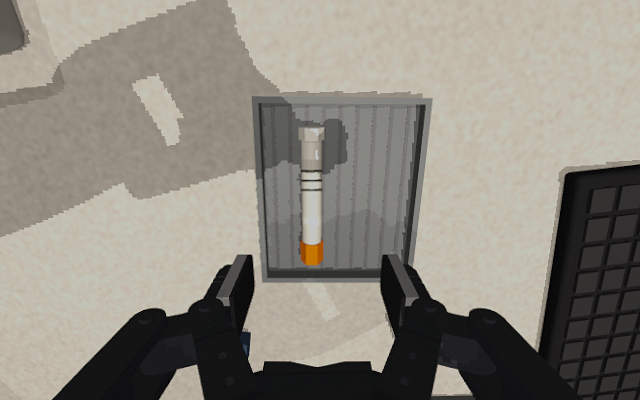

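Tube 1 lies flat in the ribbed tray, spanning (312,127)–(312,265). On to tube 2.

```bash
python3 -m crank '-7.5 33.5 -1 0 0 0.122;-3.5 34 -1 0 0 0.122;1 34 -1 0 0 0.122;5 34 -1 0 0 0.122;9 33 -1 0 0 0.122' 1; python3 -m crank '13 31.5 -1 0 0 0.122;16.5 30 -1 0 0 0.122;20 27.5 -1 0 0 0.122;23.5 25 -1 0 0 0.122;26.5 22 -1 0 0 0.122'; python3 -m crank '0 0 0 0 0 0;0 0 0 0 0 0'; python3 - <<'E'
from h import *
s,b=shot("wrist","w12"); print(s["eef_pos"],np.degrees(yaw(s)),s["qpos"][5])
E
```

```text
time: 22.02
eef_pos: [0.4848, 0.1637, 0.1222]
tcp_rot: [0.943, -0.333, -0.001, 0.001]
contact_force: [-0.0, -0.1, 0.5]
opening: 1.003
time: 22.65
eef_pos: [0.4361, 0.0001, 0.1274]
tcp_rot: [0.799, -0.601, -0.001, 0.0]
contact_force: [0.6, 0.5, -0.7]
opening: 1.0
time: 22.9
eef_pos: [0.437, 0.0011, 0.1277]
tcp_rot: [0.8, -0.599, -0.001, 0.0]
contact_force: [0.5, 0.2, 0.5]
opening: 0.999
[0.43699934 0.00113965 0.12774618] -73.66223016963477 1.0548753365994012
```

View pics/w12.png

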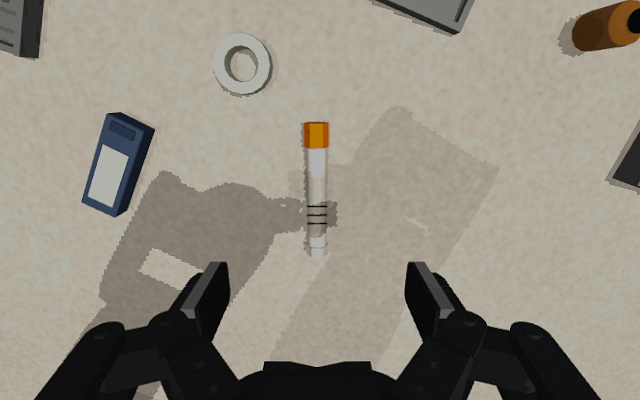

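```bash
python3 - <<'E'
from h import *
s=readout.get_state()
F=p2w("wrist",(318,256),.009,s);C=p2w("wrist",(316.3,123),.009,s); d=C-F; m=(F+C)/2; print(m.round(4),np.degrees(np.arctan2(d[1],d[0])).round(1),np.linalg.norm(d).round(3))
rows(m[0],m[1],0.0035,-73.7,3)
E
```

```text
[0.4367 0.0018 0.009 ] 17.1 0.123
k 0 rotz 0.0 q6 end ~ 1.29
k 1 rotz -3.14 q6 end ~ -1.85
from [0.4372 0.0014 0.1278] step norm 41.4 turn/row [0.0003 0.0003 0.0005]
[-0.1  0.1 41.4]
[-0.1  0.1 41.4]
[-0.1  0.1 41.4]
```

```bash
python3 -m crank '0 0 42 0 0 -0.01;0 0 42 0 0 0;0 0 30 0 0 0;0 0 6 0 0 0;0 0 0 0 0 0'; python3 -m crank '0 0 3 0 0 0;0 0 1 0 0 0; 0 0 0 0 0 0'; python3 -m crank '0 0 0 0 0 0;0 0 0 0 0 0;0 0 0 0 0 0;0 0 0 0 0 0;0 0 0 0 0 0' -1 40
```

```text
time: 23.58
eef_pos: [0.4378, 0.0013, 0.0085]
tcp_rot: [0.804, -0.595, -0.0, 0.0]
contact_force: [0.0, -0.4, 0.2]
opening: 0.995
time: 23.95
eef_pos: [0.4379, 0.0007, 0.0049]
tcp_rot: [0.803, -0.596, 0.001, -0.0]
contact_force: [0.3, 0.3, -0.8]
opening: 1.002
time: 24.58
eef_pos: [0.4376, 0.0008, 0.0045]
tcp_rot: [0.803, -0.596, 0.0, -0.0]
contact_force: [-0.5, -0.1, 1.3]
opening: 0.175
```

```bash
python3 -m crank '0 0 0 0 0 0;0 0 -20 0 0 0;0 0 -40 0 0 0;0 0 -50 0 0 0;0 0 0 0 0 0';  python3 - <<'E'
from h import *
s,b=shot("wrist","w13")
rows(0.584,0.3255,0.115,-3.7,10)
E
```

```text
time: 25.2
eef_pos: [0.4407, 0.0001, 0.1187]
tcp_rot: [0.803, -0.596, 0.005, -0.002]
contact_force: [0.7, 0.3, -0.8]
opening: 0.183
k 0 rotz -1.21 q6 end ~ 0.57
k 1 rotz 1.93 q6 end ~ 3.71
from [0.4388 0.0005 0.1161] step norm 35.6 turn/row [-0.0002 -0.0005 -0.1211]
[-26.9 -23.3   0.1]
[-23.9 -26.4   0.2]
[-20.5 -29.1   0.2]
[-16.8 -31.4   0.2]
[-12.9 -33.2   0.2]
[ -8.8 -34.5   0.2]
[ -4.6 -35.3   0.2]
[ -0.3 -35.6   0.1]
[  4.  -35.4   0.1]
[  8.3 -34.6   0.1]
```

View pics/w13.png

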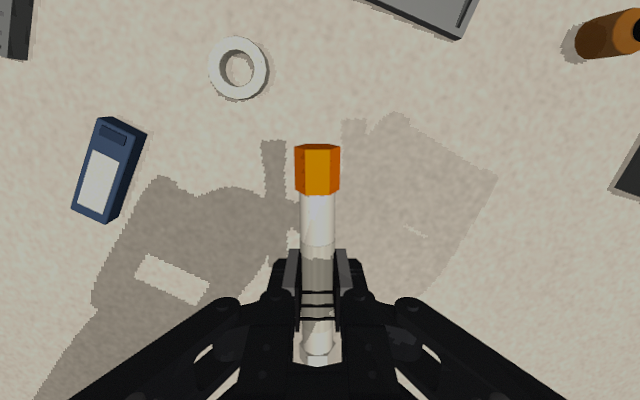

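Tube 2 is held. Carrying it to the tray.

```bash
python3 -m crank '-27 -23.5 0 0 0 -0.121;-24 -26.5 0 0 0 -0.121;-20.5 -29 0 0 0 -0.121;-17 -31.5 0 0 0 -0.121;-13 -33 0 0 0 -0.121'; python3 -m crank '-9 -34.5 0 0 0 -0.121;-4.5 -35.5 0 0 0 -0.121;-0.5 -35.5 0 0 0 -0.121;4 -35.5 0 0 0 -0.121;8.5 -34.5 0 0 0 -0.121'; python3 -m crank '0 0 0 0 0 0;0 0 0 0 0 0'; python3 - <<'E'
from h import *
s,b=shot("wrist","w14"); print(s["eef_pos"],np.degrees(yaw(s)))
rows(0.584,0.3255,0.03,-3.7,2)
E
```

```text
time: 25.88
eef_pos: [0.5089, 0.1647, 0.1118]
tcp_rot: [0.945, -0.327, -0.002, 0.001]
contact_force: [0.5, -0.4, 0.4]
opening: 0.177
time: 26.5
eef_pos: [0.5817, 0.3269, 0.1111]
tcp_rot: [1.0, -0.031, -0.002, 0.001]
contact_force: [0.4, 0.0, -1.1]
opening: 0.182
time: 26.75
eef_pos: [0.5814, 0.3256, 0.112]
tcp_rot: [0.999, -0.033, -0.002, 0.001]
contact_force: [-0.7, 0.1, -0.4]
opening: 0.179
[0.58144637 0.32559545 0.11204443] -3.827495064923961
k 0 rotz -0.0 q6 end ~ 0.57
k 1 rotz 3.14 q6 end ~ 3.71
from [0.5816 0.3254 0.1125] step norm 41.3 turn/row [ 0.0008  0.0015 -0.0013]
[ 1.3 -0.2 41.3]
[ 1.3 -0.2 41.3]
```

View pics/w14.png

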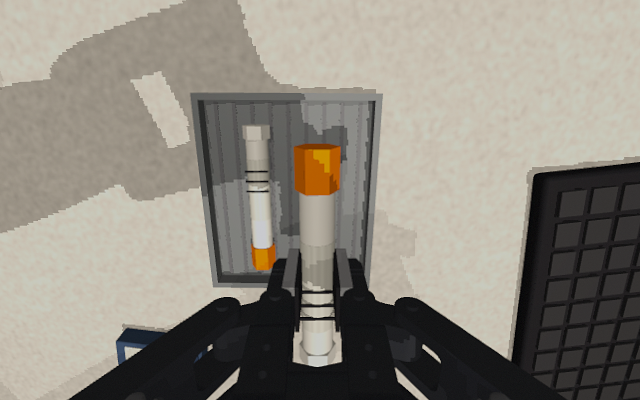

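```bash
python3 -m crank '2 0 40 0 0 0;0 0 35 0 0 0;0 0 15 0 0 0;0 0 0 0 0 0;0 0 0 0 0 0'; python3 -m crank '0 0 6 0 0 0;0 0 4 0 0 0;0 0 0 0 0 0'; python3 -m crank '0 0 1.5 0 0 0;0 0 0 0 0 0'; python3 -m crank '0 0 1 0 0 0;0 0 0 0 0 0'
```

```text
time: 27.42
eef_pos: [0.586, 0.3265, 0.0262]
tcp_rot: [0.999, -0.033, 0.001, -0.001]
contact_force: [0.2, 0.4, 0.4]
opening: 0.174
time: 27.8
eef_pos: [0.5844, 0.3262, 0.0139]
tcp_rot: [0.999, -0.033, -0.0, 0.0]
contact_force: [-1.2, -0.8, 0.2]
opening: 0.175
time: 28.05
eef_pos: [0.5847, 0.3263, 0.0127]
tcp_rot: [0.999, -0.033, -0.0, 0.0]
contact_force: [-0.5, -0.9, 0.4]
opening: 0.179
time: 28.3
eef_pos: [0.5847, 0.3263, 0.0118]
tcp_rot: [0.999, -0.033, -0.0, 0.0]
contact_force: [0.9, 0.1, 0.6]
opening: 0.181
```

```bash
python3 -m crank '0 0 1.5 0 0 0;0 0 0 0 0 0'; python3 -m crank '0 0 1 0 0 0;0 0 0 0 0 0'
```

```text
time: 28.55
eef_pos: [0.5846, 0.3262, 0.0101]
tcp_rot: [0.999, -0.033, -0.0, 0.0]
contact_force: [-0.2, -0.3, -0.8]
opening: 0.179
time: 28.8
eef_pos: [0.5849, 0.3263, 0.0096]
tcp_rot: [0.999, -0.033, 0.0, -0.0]
contact_force: [0.3, -0.1, 1.2]
opening: 0.182
```

```bash
python3 -m crank '0 0 0 0 0 0;0 0 0 0 0 0;0 0 0 0 0 0;0 0 -20 0 0 0;0 0 -45 0 0 0' -0.2;  python3 -m crank '0 0 -45 0 0 0;0 0 0 0 0 0' 1; python3 - <<'E'
from h import *
s,b=shot("wrist","w15"); print(s["eef_pos"])
rows(0.415,0.1755,0.13,78.8,8)
E
```

```text
time: 29.42
eef_pos: [0.5831, 0.3256, 0.0733]
tcp_rot: [0.999, -0.033, -0.002, 0.001]
contact_force: [0.7, -1.0, 0.7]
opening: 0.401
time: 29.68
eef_pos: [0.5885, 0.3277, 0.1271]
tcp_rot: [0.999, -0.033, 0.006, -0.002]
contact_force: [0.1, -0.4, 0.3]
opening: 0.811
[0.58846908 0.32774692 0.12714843]
k 0 rotz -1.44 q6 end ~ -0.98
k 1 rotz 1.7 q6 end ~ 2.17
from [0.5867 0.3271 0.1238] step norm 28.6 turn/row [ 0.0003 -0.0009 -0.1802]
[-20.2  20.3  -1. ]
[-23.5  16.4  -0.9]
[-26.   11.9  -0.9]
[-27.7   7.   -0.9]
[-28.6   2.   -0.9]
[-28.4  -3.2  -0.9]
[-27.4  -8.2  -0.8]
[-25.5 -13.   -0.8]
```

View pics/w15.png

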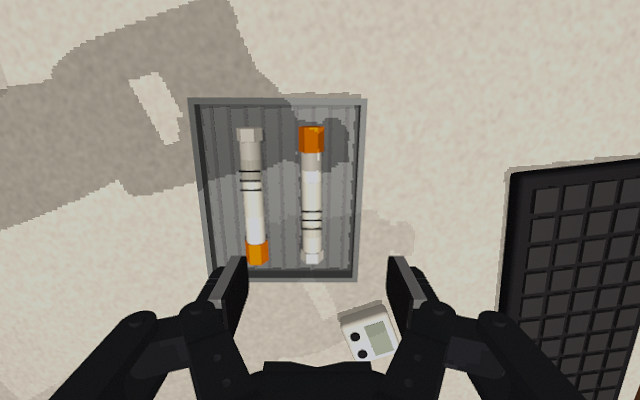

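Both tubes lie flat and apart in the tray. The slide box is last.

```bash
python3 -m crank '-20 20.5 -1 0 0 -0.18;-23.5 16.5 -1 0 0 -0.18;-26 12 -1 0 0 -0.18;-27.5 7 -1 0 0 -0.18;-28.5 2 -1 0 0 -0.18'; python3 -m crank '-28.5 -3 -1 0 0 -0.18;-27.5 -8 -1 0 0 -0.18;-25.5 -13 -1 0 0 -0.18;0 0 0 0 0 0;0 0 0 0 0 0'; python3 - <<'E'
from h import *
s,b=shot("wrist","w16"); print(s["eef_pos"],np.degrees(yaw(s)))
x,y=0.415,.1755; print(w2p("wrist",[[x,y,.02]],s))
E
```

```text
time: 30.35
eef_pos: [0.4761, 0.2305, 0.1231]
tcp_rot: [0.913, 0.408, -0.001, -0.0]
contact_force: [0.5, 0.1, 0.9]
opening: 0.999
time: 30.98
eef_pos: [0.414, 0.1744, 0.1272]
tcp_rot: [0.774, 0.633, 0.0, -0.0]
contact_force: [-0.4, -0.0, 1.5]
opening: 1.006
[0.41399315 0.17437809 0.12718848] 78.59402030531132
[[319.15591044 198.96539999]]
```

View pics/w16.png

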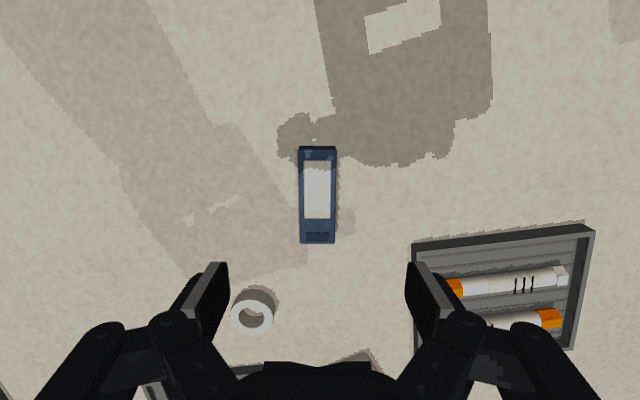

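```bash
python3 -m crank '0 -1 42 0 0 0;0 0 42 0 0 0;0 0 30 0 0 0;0 0 6 0 0 0;0 0 0 0 0 0'; python3 -m crank '0 0 2 0 0 0;0 0 0 0 0 0'; python3 -m crank '0 0 0 0 0 0;0 0 0 0 0 0;0 0 0 0 0 0;0 0 0 0 0 0;0 0 0 0 0 0' -1 40; python3 -m crank '0 0 -20 0 0 0;0 0 -40 0 0 0;0 0 -50 0 0 0;0 0 0 0 0 0; 0 0 0 0 0 0';  python3 - <<'E'
from h import *
s,b=shot("wrist","w17")
rows(0.65,0.0015,0.12,-3.8,8)
E
```

```text
time: 31.65
eef_pos: [0.4134, 0.1747, 0.0076]
tcp_rot: [0.773, 0.634, 0.0, 0.0]
contact_force: [-0.1, 0.0, 0.3]
opening: 1.003
time: 31.9
eef_pos: [0.4137, 0.1746, 0.0064]
tcp_rot: [0.773, 0.634, 0.001, 0.001]
contact_force: [0.2, 0.6, -0.1]
opening: 0.998
time: 32.52
eef_pos: [0.4131, 0.1745, 0.0057]
tcp_rot: [0.773, 0.634, 0.0, 0.0]
contact_force: [-0.5, -0.7, 1.9]
opening: 0.361
time: 33.15
eef_pos: [0.412, 0.1743, 0.1146]
tcp_rot: [0.773, 0.634, -0.001, -0.0]
contact_force: [-0.2, 0.0, -0.3]
opening: 0.362
k 0 rotz 1.44 q6 end ~ 0.07
k 1 rotz -1.7 q6 end ~ -3.07
from [0.4115 0.1742 0.1138] step norm 36.8 turn/row [-0.0002  0.0004  0.18  ]
[-15.3  33.5  -0.9]
[-9.1 35.7 -0.9]
[-2.6 36.7 -0.9]
[ 4.1 36.6 -0.8]
[10.5 35.3 -0.8]
[16.7 32.8 -0.8]
[22.3 29.3 -0.8]
[27.2 24.8 -0.8]
```

View pics/w17.png

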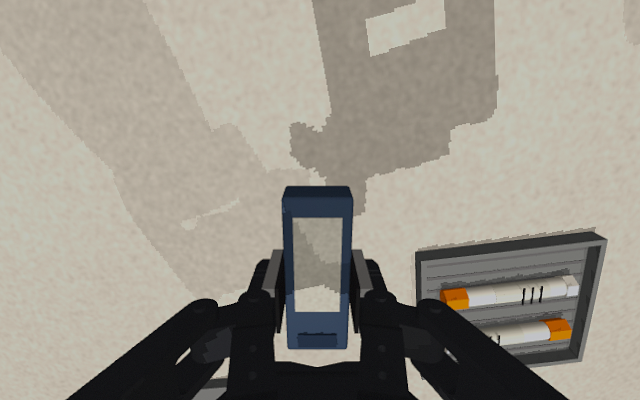

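The box is held level. Carrying it to the small tray.

```bash
python3 -m crank '-15.5 33.5 0 0 0 0.18;-9 35.5 0 0 0 0.18;-2.5 36.5 0 0 0 0.18;4 36.5 0 0 0 0.18;10.5 35.5 0 0 0 0.18'; python3 -m crank '16.5 33 0 0 0 0.18;22.5 29.5 0 0 0 0.18;27 25 0 0 0 0.18;0 0 0 0 0 0;0 0 0 0 0 0'; python3 - <<'E'
from h import *
s,b=shot("wrist","w18"); print(s["eef_pos"],np.degrees(yaw(s)))
a=np.radians(-3.8); c=np.array([.649,.0015])
for u,v in [(-.055,-.07),(.055,-.07),(.055,.07),(-.055,.07)]:
    P=c+[u*np.cos(a)-v*np.sin(a),u*np.sin(a)+v*np.cos(a)]; print(w2p("wrist",[[*P,.012]],s).round(0))
E
```

```text
time: 33.83
eef_pos: [0.5609, 0.0657, 0.1125]
tcp_rot: [0.973, 0.232, -0.002, -0.001]
contact_force: [-0.4, 1.0, -0.2]
opening: 0.363
time: 34.45
eef_pos: [0.6495, 0.0015, 0.1129]
tcp_rot: [0.999, -0.032, -0.002, -0.0]
contact_force: [-0.3, 0.1, 0.2]
opening: 0.365
[0.64945703 0.00154844 0.11290137] -3.7196771985772807
[[257. 274.]]
[[378. 274.]]
[[390. 114.]]
[[246. 114.]]
```

View pics/w18.png

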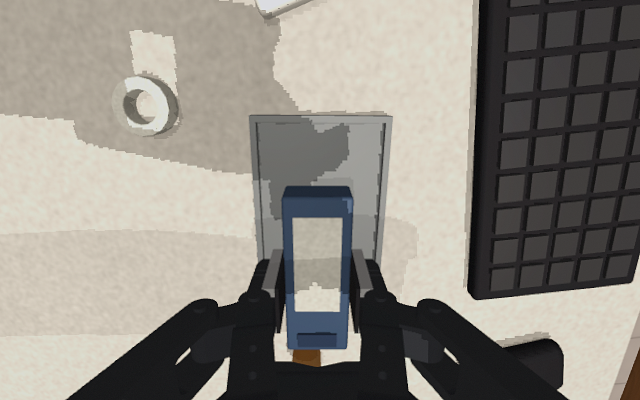

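```bash
python3 -m crank '3 0 40 0 0 0;0 0 35 0 0 0;0 0 15 0 0 0;0 0 0 0 0 0;0 0 0 0 0 0'; python3 -m crank '0 0 6 0 0 0;0 0 3 0 0 0;0 0 0 0 0 0'; python3 -m crank '0 0 2 0 0 0;0 0 0 0 0 0'; python3 -m crank '0 0 1 0 0 0;0 0 0 0 0 0'
```

```text
time: 35.12
eef_pos: [0.6552, 0.001, 0.0272]
tcp_rot: [0.999, -0.033, 0.001, 0.0]
contact_force: [-0.3, -0.3, -0.0]
opening: 0.364
time: 35.5
eef_pos: [0.6539, 0.0009, 0.0161]
tcp_rot: [0.999, -0.033, -0.0, -0.0]
contact_force: [0.1, -0.6, -0.7]
opening: 0.366
time: 35.75
eef_pos: [0.654, 0.001, 0.0141]
tcp_rot: [0.999, -0.033, -0.0, -0.0]
contact_force: [-1.1, 0.3, 0.5]
opening: 0.363
time: 36.0
eef_pos: [0.654, 0.001, 0.0132]
tcp_rot: [0.999, -0.033, -0.0, 0.0]
contact_force: [0.6, -0.6, -0.2]
opening: 0.364
```

```bash
python3 -m crank '0 0 1.5 0 0 0;0 0 0 0 0 0'; python3 -m crank '0 0 1 0 0 0;0 0 0 0 0 0'; python3 -m crank '0 0 0.5 0 0 0;0 0 0 0 0 0'
```

```text
time: 36.25
eef_pos: [0.6539, 0.001, 0.0116]
tcp_rot: [0.999, -0.033, -0.0, -0.0]
contact_force: [0.3, 0.0, -0.4]
opening: 0.361
time: 36.5
eef_pos: [0.6541, 0.001, 0.0108]
tcp_rot: [0.999, -0.033, -0.0, -0.0]
contact_force: [0.1, -0.8, -0.1]
opening: 0.362
time: 36.75
eef_pos: [0.6541, 0.0009, 0.0107]
tcp_rot: [0.999, -0.033, -0.0, 0.0]
contact_force: [-1.7, 0.0, 2.6]
opening: 0.361
```

```bash
python3 -m crank '0 0 0 0 0 0;0 0 0 0 0 0;0 0 0 0 0 0;0 0 -20 0 0 0;0 0 -45 0 0 0' 0.15;  python3 -m crank '0 0 -45 0 0 0;0 -20 -40 0 0 0;0 -45 -20 0 0 0;0 -45 0 0 0 0;0 0 0 0 0 0';  python3 - <<'E'
from h import *
s,b=shot("wrist","w19"); s,t=shot("top","top2"); shot("scene","scene2")
cv2.imwrite("pics/c2.png",cv2.resize(t[90:290,170:490],None,fx=2.5,fy=2.5,interpolation=cv2.INTER_CUBIC))
E
```

```text
time: 37.38
eef_pos: [0.6523, 0.0012, 0.0744]
tcp_rot: [0.999, -0.033, -0.002, -0.0]
contact_force: [-0.1, 0.2, 0.2]
opening: 0.575
time: 38.0
eef_pos: [0.6615, 0.1137, 0.1826]
tcp_rot: [1.0, -0.031, 0.001, -0.0]
contact_force: [-0.5, 0.3, -0.7]
opening: 0.573
```

View pics/w19.png

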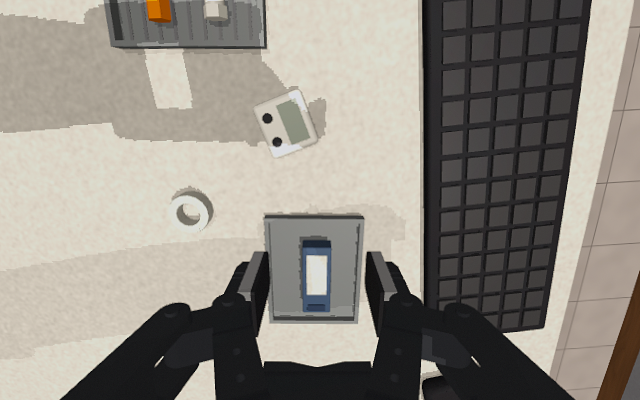

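View pics/c2.png

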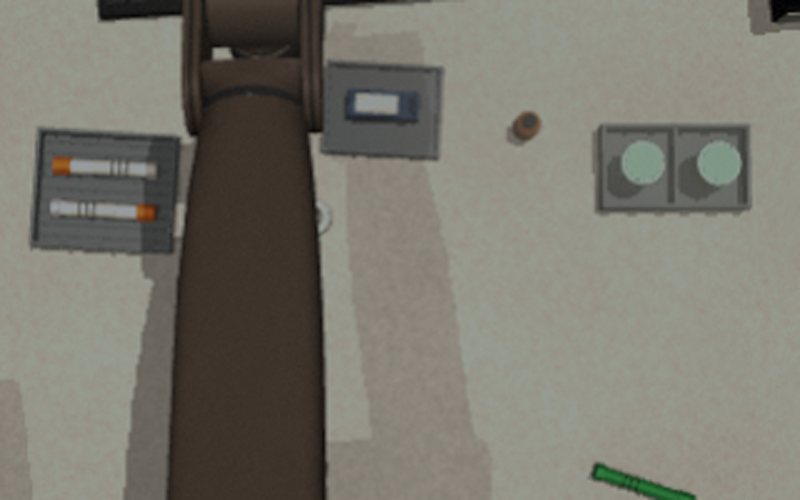

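View pics/scene2.png

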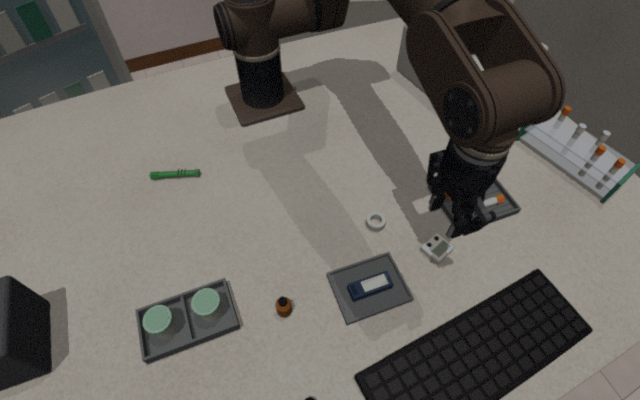

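The wrist, top and scene views show all five specimens in their trays. The dropper is at (284,306) and the tape roll at (376,221) in the scene picture, the same pixels as at the start. Nothing touches the robot, so I'm handing in.

```bash
python3 -m crank '0 0 0 0 0 0;0 0 0 0 0 0'; python3 -c "
from plant import ctrl; print(ctrl.sign_off())"
```

```text
time: 38.4
eef_pos: [0.6613, 0.1096, 0.1802]
tcp_rot: [0.999, -0.034, -0.0, 0.0]
contact_force: [-0.4, 0.7, -1.0]
opening: 0.575
the job is handed in; nothing more can be done
None
```

I put all five specimens in their trays and handed the job in at 38.4 s. Both cups stand upright, one in each bay. Both tubes lie flat and apart in the ribbed tray, and the slide box lies flat in the small tray. I lowered each until it touched or almost touched the tray floor before letting go. The first tube showed no clear contact force at release, though its height matched the floor.

- **Last pictures:** wrist, top and scene views show everything in place. The dropper bottle and tape roll are at the same pixels as at the start, and I left the green look-alike alone.
- **Robot at the end:** it stood clear at 0.18 m height, with wrist force readings of about 1 N or less.
- **Disagreements:** the tray positions from the top camera were 2–5 mm off in x against the wrist camera, and I corrected for that when placing. None of my final checks failed. I did not measure final positions or tilts beyond looking at the pictures.

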